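# Set the bench dispenser to 7 and give it a test stroke

### The arm

A 7-joint arm with a two-finger parallel gripper is mounted at the origin on the work surface. World frame = base frame: x ahead of the robot, y to its left, z up, the work surface at z = 0. Lengths are in m, angles in rad, forces in N, time in s.
With the tool pointing down it reaches from about 0.4 to 0.875 m from the base axis. Payload 4.4 kg.
Tool frame: the origin (TCP) lies at the very end of the fingers, on their centre line; the grasp point (between the pads) lies ctrl.grasp_offset behind it (ctrl.grasp_offset is the distance from the TCP to the grasp point, in m); z points along the fingers, y is the line along which they close (so a half turn about z gives the same grasp; the last joint's range is limited). The gripper opens to 85 mm and grips with 20 to 120 N. Pads are 22 mm wide; open, the fingers measure 114 mm over their backs; the gripper's body (76 mm by 85 mm) begins 54 mm behind the grasp point. The pads swing forward as they close: fully open they stand 13 mm farther back than shut.
Start: joints at [1.077, 0.628, 0.038, 1.517, -0.027, 0.996, -0.02], TCP at [0.27, -0.591, 0.206] pointing down, gripper open.
Joint ranges: [-3.06, 3.06], [-0.37, 2.12], [-1.25, 1.32], [0.18, 2.47], [-1.1, 4.24], [0.23, 1.98], [-2.94, 2.94]. Speed limits (rad/s): [2.57, 2.57, 3.14, 3.14, 3.14, 3.14, 3.14].

### API

Orientations are given as a unit quaternion [w, x, y, z].
In Python, from plant import ctrl gives the robot as it stands.
- The arm moves only by the shell command python3 -m inch 'ROWS' [FORCE]. ROWS is JSON, one flat list of numbers, 7 for each row, row after row: the shift along the tool's x, y, z in cm, then the turn, a rotation vector about the tool's x, y, z in rad, then the opening, from 0 (shut) to 1 (fully open). In form: [dx, dy, dz, rx, ry, rz, claw, dx, dy, dz, rx, ry, rz, claw, ...]. A call has 1 to 8 rows; each row is the pose to reach, as a shift and turn from the pose commanded when the call began, along the tool's axes at that moment; what a row does not reach only later rows make up. A row lasts 1/12 s, in which the tool goes at most 41.7 mm and 7.16 degrees, less where a joint would pass 70% of its speed; a pose out of reach is approached as far as the arm can. A call with a gripper value outside its range is refused whole. The fingers move at their own pace and stop on an object; FORCE is the grip in N (left out, the last holds). Time passes only in rows, so rows that repeat a pose let the fingers close. It gives the time, the measured TCP pose, the force, the opening and the grip force at its end, in the units of the state.
- ctrl.sense(): the state, without advancing time (a new reading comes with each control period).
- ctrl.get_image(name): name is "side" or "top" or "wrist"; returns the picture (420x560x3 uint8, blue, green, red); there is no depth.
- ctrl.get_calibration(name): a dict with "fx", "fy", "cx", "cy" (pixels), "D" ([k1, k2, p1, p2, k3] as OpenCV has them; the pictures are not rectified), "extrinsics" (4x4, takes a point from world to camera coordinates); the wrist camera has in their place "T_tool_cam" (4x4, takes a point from camera to tool coordinates, whose origin is the TCP and whose axes are the flange's). Camera axes: x right, y down, z forward; pixel columns grow to the right and rows downward; lengths in m; the calibration is good to about 2 mm. A picture is of the moment at which its call begins: read the wrist's pose just before it. get_calibration takes no time and is no camera call.
- ctrl.job_done(): hands the job in; it is judged then, once.
The state is a dict: "clock": time; "joints": joint angles; "joint_velocities": joint speeds; "tau": joint torques, N m; "eef_pos": TCP position; "tcp_rot": TCP orientation; "wrist_force": force on the tool from outside, world axes, zero at the start; "torque": the same for the moment, N m; "grip_width": opening from 0.0 (shut) to 1.0 (fully open); "finger_force": force on a finger pad.
Only numpy, scipy, OpenCV 4.12 (cv2) and the standard library are available. Lean on these libraries where they do the work, as an engineer would, in place of code of your own. Each camera call takes 0.05 s, during which the arm holds its last target. There are 200 camera calls.

### The job

Turn the scale sleeve of the bench dispenser until it clicks in at 7 under the pointer, and let go of it. Only then press the plunger button on top all the way down, for a test stroke, and let it come back up. The sleeve must stay at 7, and the beaker, bottle and tube rack must be left standing where they are.

Things in the scene. Friction and masses are not known exactly. Their poses are not given: they have to be found in the camera images.
- dispenser: Fixed bench dispenser: white base 210 x 150 x 12 mm, column, head (grey casing, glass barrel, bent spout) whose axis leans 30 deg from vertical. Origin: centre of the underside, on the bench; z up. The head's top leans to its -x (roughly away from the robot), spout at +x (near the robot). Head axis, up and out: (-0.5, 0, 0.866) in this frame, through the sleeve's lower edge at (-0.060, 0, 0.215).
- sleeve_grip (a point): Point on the head axis at the height to grip the scale sleeve across its diameter, fingers along the axis. z = head axis outward; x, y turn with the sleeve. Heights from the sleeve's lower edge: white conical skirt 84 mm across, narrowing to 56 mm at 13 mm; fluted grey grip, a cylinder 54 mm across, from 13 to 52 mm; this point at 37 mm. Keep fingertips off the skirt. Nothing stands above.
- sleeve (a joint): Angle of the scale sleeve, rad: 0.4189 (24 deg, one click) per scale value, so 0 at value 0, 2.932 at 7. Grows counter-clockwise looking down on the button (positive about the head axis). Sprung clicks at every value 0 to 10, stops just beyond 0 and 10; released between two values it drops into the nearer. Takes about 0.2 N m. Starts at about 1 to 4.
- zero_mark (a point): The 0 of the scale, on the skirt, 35 mm off the axis; turns with the sleeve. Scale: black ticks 24 deg apart on the white skirt. 0 is a pair of long lines, 5 and 10 single long lines, the others short. Looking down on the button, the values rise clockwise round the skirt from 0; the wide blank lies between 10 and 0. The value set is the tick at the pointer.
- pointer (a point): Outer end of the fixed pointer, a small black fin beside the skirt's edge on the dispenser's +y side (level with the head axis's foot, neither its higher nor its lower side), 56 mm from the head axis, level with the skirt's lower edge. It does not turn.
- plunger_top (a point): Centre of the flat top of the plunger button: a steel disc 26 mm in diameter standing 18 mm proud of the grip's top, on the head axis (z = outward along the head axis). At rest it is 70 mm above the sleeve's lower edge, 33 mm above sleeve_grip.
- plunger (a joint): Travel of the plunger button in m, 0 up, 0.012 fully pressed, in along the head axis. Sprung: about 4 N to start, 8 N at the bottom; it comes up again by itself.
- beaker: Bystander: small glass beaker, 60 mm across, 65 mm high, standing loose on the dispenser's base plate under the spout. Origin: centre of its underside.
- bottle: Bystander: amber bottle with black cap, 74 mm in diameter, 150 mm high, standing loose on the bench beside the dispenser, left or right. Origin: centre of its underside.
- rack: Bystander: white tube rack 90 x 110 mm, 72 mm high with its capped tubes, standing loose on the bench on the dispenser's other side. Origin: centre of its underside.

How it is judged:
On the way, in this order (a step that is already met when the one before it is completed fails the run):
1. the sleeve stands at 7 (within a quarter of a click) and the fingers are off it (value of joint sleeve between 2.827 and 3.037 rad and contact force between the fingers and sleeve below 0.3 N), for 0.2 s.
2. the plunger is pressed down 10 mm or more of its 12 mm (value of joint plunger above 0.01 m), for 0.05 s.
At the end, for the whole second after the job is handed in: The sleeve is in the click of 7 (within 0.105 rad, a quarter of a click, of 2.932), the plunger has come back up (within 2 mm), and beaker, bottle and rack stand upright within 20 mm of where they were (value of joint sleeve between 2.827 and 3.037 rad and value of joint plunger below 0.002 m and distance of each of beaker, bottle, rack from where it was at the start of the episode below 0.02 m and angle between each of beaker, bottle, rack's own z axis and vertical below 0.2 rad); the robot touches nothing.
It fails at once if the plunger is pressed 8 mm or more while the sleeve is not at 7 (value of joint plunger above 0.008 m and (value of joint sleeve below 2.72 rad or value of joint sleeve above 3.14 rad)).
It fails at once if the beaker, bottle or rack is tipped over (angle between any of beaker, bottle, rack's own z axis and vertical above 0.6 rad).
It also fails if it takes over 51 s, if anything falls off the work surface, if the arm or the gripper's body presses on something with over 40 N, if the wrist force passes 120 N, or if a joint passes its speed limit or range.

## Working session

There is one attempt and no reset: what is moved stays moved. The work goes in short steps, Python scripts to look and compute and a shell command to move; the robot and the scene stay as the last step left them, time stands still between calls to the robot, and variables do not carry over. Pictures are saved under pics/ and viewed, at most 10 in all, crops included, and the job is handed in when it is done.

```bash
ls; mkdir -p pics
python3 - <<'E'
from plant import ctrl
import cv2,json,numpy as np
print(ctrl.sense(), ctrl.grasp_offset)
for n in ("side","top","wrist"):
    cv2.imwrite(f"pics/{n}0.png",ctrl.get_image(n))
    c=ctrl.get_calibration(n); print(n,{k:np.round(v,4).tolist() for k,v in c.items()})
E
```

```text
pics
{'clock': 0.0, 'joints': array([ 1.07722243,  0.62934717,  0.0384639 ,  1.51839093, -0.02696765,
        0.9962817 , -0.01996775]), 'joint_velocities': array([ 0.00063347, -0.00031796,  0.00102932,  0.0020394 , -0.0004527 ,
        0.00039543,  0.00121193]), 'tau': array([ 3.70773378e-04, -5.63399184e+01,  1.22629814e+00, -1.93444526e+01,
        1.09570508e-02,  1.06929091e-02,  8.82278698e-06]), 'eef_pos': array([ 0.26937216, -0.59080923,  0.20538153]), 'tcp_rot': array([-9.25082634e-04,  9.77209459e-01,  2.12275203e-01, -2.34531737e-04]), 'wrist_force': array([0.73345552, 0.86224458, 0.89933918]), 'torque': array([-0.08737929,  0.0373816 , -0.00294519]), 'finger_force': 0.0, 'grip_width': 0.9982390490588519} 0.0187
side {'fx': 382.5083, 'fy': 382.5083, 'cx': 276.4514, 'cy': 211.2049, 'D': [-0.0894, 0.0, 0.0, 0.0, 0.0], 'extrinsics': [[-0.9715, -0.2359, -0.0231, 0.5542], [-0.1115, 0.5409, -0.8336, 0.1782], [0.2091, -0.8073, -0.5518, 0.8558], [0.0, 0.0, 0.0, 1.0]]}
top {'fx': 444.1908, 'fy': 444.1908, 'cx': 278.4935, 'cy': 209.5482, 'D': [-0.0744, 0.0, 0.0, 0.0, 0.0], 'extrinsics': [[0.0162, -0.9997, -0.0166, 0.0529], [-0.9804, -0.0126, -0.1967, 0.5834], [0.1964, 0.0194, -0.9803, 0.929], [0.0, 0.0, 0.0, 1.0]]}
wrist {'fx': 318.0093, 'fy': 318.0093, 'cx': 276.5044, 'cy': 207.0571, 'D': [-0.0273, 0.0, 0.0, 0.0, 0.0], 'T_tool_cam': [[0.0005, -0.9494, -0.3142, 0.0798], [1.0, 0.0005, 0.0002, -0.0002], [-0.0, -0.3142, 0.9494, -0.1676], [0.0, 0.0, 0.0, 1.0]]}
```

View pics/side0.png

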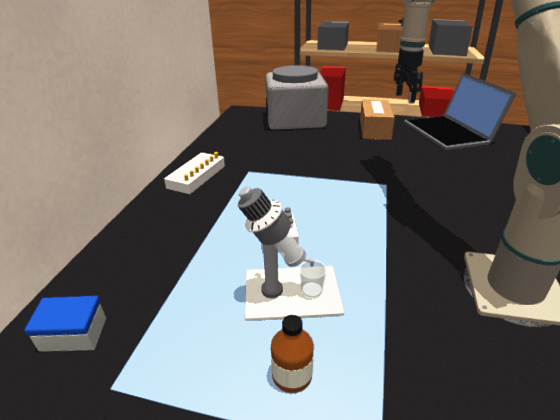

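View pics/top0.png

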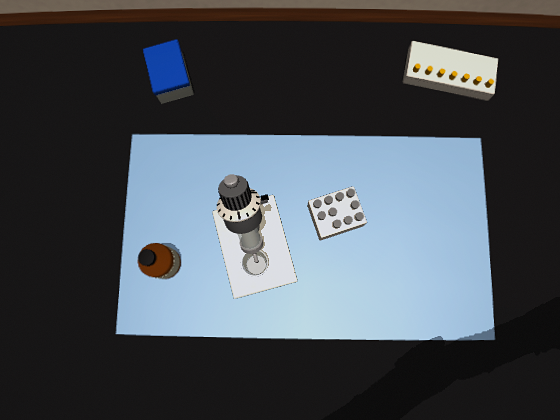

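The side view shows the dispenser (button about (247,192)), with the bottle in front of it at (292,360). The top view shows the plate corners near (214,210), (275,195), (297,283) and (234,298), the button at (232,181), the pointer at (265,197), the rack at (337,212) and the bottle at (158,260).

```bash
cat > h.py <<'E'
from plant import ctrl
import cv2,numpy as np
from scipy.spatial.transform import Rotation as R
def rot(q): return R.from_quat(np.roll(q,-1)).as_matrix()
def cam(n,s=None):
    c=ctrl.get_calibration(n); K=np.array([[c['fx'],0,c['cx']],[0,c['fy'],c['cy']],[0,0,1.]]); D=np.array(c['D'],float)
    if n!='wrist': E=np.array(c['extrinsics'])
    else:
        T=np.eye(4);T[:3,:3]=rot(s['tcp_rot']);T[:3,3]=s['eef_pos'];E=np.linalg.inv(T@np.array(c['T_tool_cam']))
    return K,D,E
def rays(c,px):
    K,D,E=c; u=cv2.undistortPoints(np.array(px,float).reshape(-1,1,2),K,D)[:,0]
    d=np.c_[u,np.ones(len(u))]@E[:3,:3]; return -E[:3,:3].T@E[:3,3],d
def plane(c,px,z):
    o,d=rays(c,px); return o+d*((z-o[2])/d[:,2])[:,None]
def tri(c1,p1,c2,p2):
    o1,d1=rays(c1,[p1]);o2,d2=rays(c2,[p2]);A=np.c_[d1[0],-d2[0]]
    t=np.linalg.lstsq(A,o2-o1,rcond=None)[0];a=o1+d1[0]*t[0];b=o2+d2[0]*t[1];return (a+b)/2,np.linalg.norm(a-b)
def proj(c,P):
    K,D,E=c; return cv2.projectPoints(np.atleast_2d(P).astype(float),cv2.Rodrigues(E[:3,:3])[0],E[:3,3],K,D)[0][:,0]
E
python3 - <<'E'
from h import *
im=cv2.imread('pics/top0.png'); hsv=cv2.cvtColor(im,cv2.COLOR_BGR2HSV)
m=((hsv[...,1]<40)&(hsv[...,2]>150)).astype(np.uint8)*255; m[:, :200]=0;m[:,305:]=0;m[:180]=0;m[310:]=0
cs=cv2.findContours(m,cv2.RETR_EXTERNAL,cv2.CHAIN_APPROX_NONE)[0];k=max(cs,key=cv2.contourArea)
h=cv2.convexHull(k); print(cv2.approxPolyDP(h,3,True)[:,0].tolist())
c=cam('top'); 
# edge fits on ground plane
pts=k[:,0].astype(float); P=plane(c,pts,0.012)[:,:2]
def fit(a,b,tol):
    a,b=np.array(a,float),np.array(b,float);d=(b-a)/np.linalg.norm(b-a);n=np.array([-d[1],d[0]])
    t=(pts-a)@d; s=abs((pts-a)@n)<tol; s&=(t>4)&(t<np.linalg.norm(b-a)-4)
    l=cv2.fitLine(P[s].astype(np.float32),cv2.DIST_HUBER,0,.01,.01)[:,0]; print(s.sum(),l, np.degrees(np.arctan2(l[1],l[0])));return l
L=fit((275,195),(297,283),3);B=fit((297,283),(234,298),3);W=fit((234,298),(214,210),3)
print(plane(c,[(275,195),(297,283),(234,298),(214,210)],.012))
def X(a,b):
    t=np.linalg.solve(np.c_[a[:2],-b[:2]],b[2:]-a[2:]);return a[2:]+a[:2]*t[0]
br,bl=X(L,B),X(B,W);print(br,bl,np.linalg.norm(br-bl))
print('button',tri(c,(231.5,181),cam('side'),(247,192)))
g=cv2.resize(im[160:310,130:380],None,fx=3.2,fy=3.2,interpolation=cv2.INTER_CUBIC);cv2.imwrite('pics/topc.png',g)
E
```

```text
[[273, 195], [297, 280], [234, 298], [212, 211], [220, 201], [252, 194]]
81 [0.96048015 0.27834845 0.52142936 0.04604996] 16.16166
56 [ 0.28000778 -0.9599977   0.4075882   0.09024668] -73.73933
80 [0.9596796  0.28109628 0.485659   0.18848798] 16.325644
[[0.62656344 0.07110041 0.012     ]
 [0.42329026 0.01781971 0.012     ]
 [0.38748369 0.15924402 0.012     ]
 [0.58885674 0.21314117 0.012     ]]
[0.42834735 0.01907467] [0.3873339  0.15968794] 0.1464725
button (array([0.58858869, 0.14062024, 0.27005939]), np.float64(0.003700045842243612))
```

View pics/topc.png

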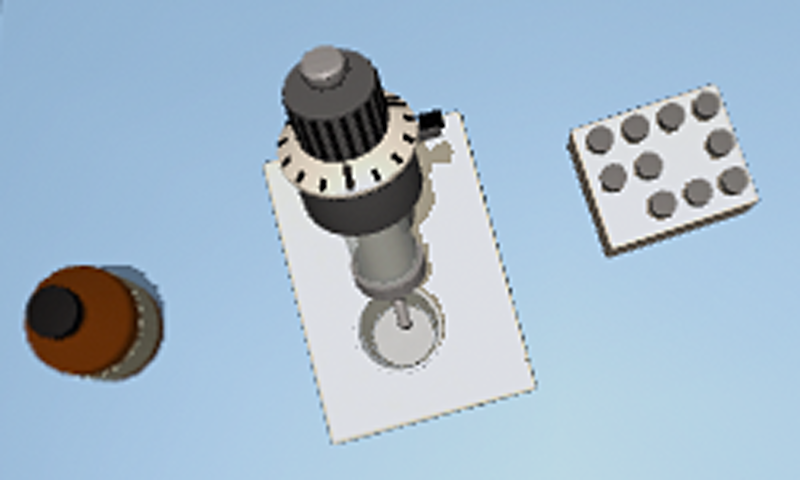

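The crop shows the 0 double line at upper right (395,100), a single long tick at bottom centre (348,177) and the pointer fin at (432,122), so the value is about 1. Next I'll compare the predicted geometry with both views.

```bash
cat >> h.py <<'E'
C0=np.array([0.5086,0.1187,0]); YAW=np.pi+np.radians(16.2)
def disp(p,C=None,yaw=None):
    return R.from_euler('z',YAW if yaw is None else yaw).apply(np.atleast_2d(p))+(C0 if C is None else C)
AX=np.array([-.5,0,3**.5/2]); F=np.array([-.06,0,.215])
def head(h,r=0,phi=0): # phi from dispenser +y, ccw looking down on the button
    e1=np.array([0,1,0]);e2=np.cross(AX,e1); return F+h*AX+r*(np.cos(phi)*e1+np.sin(phi)*e2)
E
python3 - <<'E'
from h import *
P=[head(.07),head(.052),head(0),head(0,.056)]
W=disp(P);print(W.round(4))
t0=cv2.imread('pics/top0.png');s0=cv2.imread('pics/side0.png')
out=[]
for n,im,ctr in(('top',t0,(237,205)),('side',s0,(270,235))):
    c=cam(n);p=proj(c,W);print(n,p.round(1).tolist())
    x0,y0=ctr[0]-45,ctr[1]-60
    g=cv2.resize(im[y0:y0+110,x0:x0+80],None,fx=5,fy=5,interpolation=cv2.INTER_CUBIC)
    f=lambda q:tuple(int(v) for v in ((q-[x0,y0]+.5)*5))
    for q in p: cv2.circle(g,f(q),3,(0,0,255),-1)
    for k in range(0,11): 
        q=proj(c,disp(head(.004,.040,np.radians(24*(1-k)))))[0]; cv2.circle(g,f(q),2,(0,255,0) if k%5 else (255,0,255),-1)
    # button ellipse, plate
    for h,r,col in((.07,.013,(255,0,0)),(.052,.027,(0,255,255)),(0,.042,(255,255,0))):
        q=proj(c,disp([head(h,r,a) for a in np.linspace(0,6.28,40)]))
        cv2.polylines(g,[np.array([f(v) for v in q])],True,col,1)
    out.append(g)
cv2.imwrite('pics/ov.png',np.hstack(out))
E
```

```text
[[0.5998 0.1452 0.2756]
 [0.5912 0.1427 0.26  ]
 [0.5662 0.1354 0.215 ]
 [0.5818 0.0817 0.215 ]]
top [[228.9, 175.0], [231.2, 182.1], [237.5, 201.2], [266.3, 193.4]]
side [[239.4, 189.8], [244.8, 196.7], [259.7, 215.9], [259.4, 200.7]]
```

View pics/ov.png

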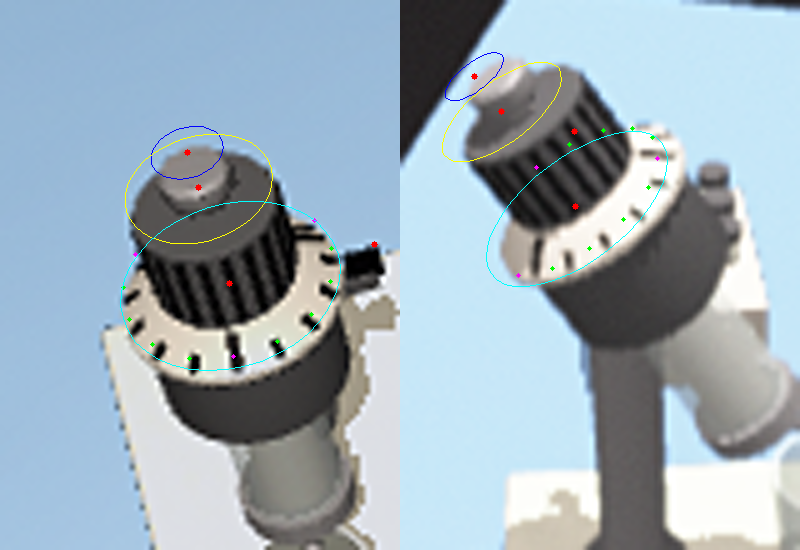

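The overlay shows the tick pattern matches value 1: double line at (305,228), pointer, long 5 at (233,350). The predicted axis sits about 1 cm too far out, so I'll fit an offset from the button and pointer pixels in both views.

Run:
```python
from h import *
from scipy.optimize import least_squares
ct,cs=cam('top'),cam('side')
T=lambda x,y:(192+x/5-.5,145+y/5-.5); S=lambda x,y:(225+(x-400)/5-.5,175+y/5-.5)
b=tri(ct,T(194,167),cs,S(497,68));print('button',b)
# grip-top silhouette & skirt extents as extra: skirt outer-edge extremes (top: left,right,bottom ; side: right,bottom)
def res(v):
    C=C0+[v[0],v[1],v[2]];yaw=YAW+v[3];r=[]
    q=proj(ct,disp(head(.07),C,yaw))[0]-T(194,167);r+=list(q)
    q=proj(cs,disp(head(.07),C,yaw))[0]-S(497,68);r+=list(q)
    q=disp([head(0,.042,a) for a in np.linspace(0,6.28,90)],C,yaw)
    a=proj(ct,q);c=proj(cs,q)
    r+=[a[:,0].min()-T(121,0)[0],a[:,0].max()-T(342,0)[0],a[:,1].max()-T(0,382)[1],c[:,0].max()-S(686,0)[0],c[:,1].max()-S(0,287)[1]]
    return np.r_[r,np.array(v[2])/.002,v[3]/.01]
s=least_squares(res,[0,0,0,0],x_scale=[.01,.01,.01,.02]);print(s.x.round(4),s.fun.round(2))
```

```text
button (array([0.59276394, 0.14199055, 0.27856208]), np.float64(0.001998230815890513))
[-0.0062 -0.0016  0.0012 -0.0022] [-0.56  0.34 -1.14  1.02  0.61  0.47  0.99 -0.28 -0.72  0.58 -0.22]
```

```bash
cat >> h.py <<'E'
C0=np.array([.5024,.1171,.0012]); YAW-=.0022
def target(h,g=0,lat=(0,0)):
    z=-AX;y=np.array([-3**.5/2,0,-.5]);M=R.from_euler('z',YAW).as_matrix()@np.c_[np.cross(y,z),y,z]@R.from_euler('z',g).as_matrix()
    return disp(head(h))[0],M
def rows(p,M=None):
    s=ctrl.sense();T=rot(s['tcp_rot']);M=T if M is None else M
    print(p.round(4),'shift cm',(T.T@(p-s['eef_pos'])*100).round(2),'rv',R.from_matrix(T.T@M).as_rotvec().round(3),'j',s['joints'].round(2),'t',s['clock'])
E
python3 - <<'E'
from h import *
rows(np.array([.33,-.50,.50])); p,M=target(.17);rows(p,M);rows(np.array([.5,-.2,.5]),M)
E
```

```text
[ 0.33 -0.5   0.5 ] shift cm [  9.28  -5.81 -29.43] rv [0. 0. 0.] j [ 1.08  0.63  0.04  1.52 -0.03  1.   -0.02] t 0.15
[0.6417 0.1572 0.3634] shift cm [ 64.91 -52.65 -15.7 ] rv [ 0.43  -0.373 -1.388] j [ 1.08  0.63  0.04  1.52 -0.03  1.   -0.02] t 0.15
[ 0.5 -0.2  0.5] shift cm [ 37.19 -26.05 -29.4 ] rv [ 0.43  -0.373 -1.388] j [ 1.08  0.63  0.04  1.52 -0.03  1.   -0.02] t 0.15
```

```bash
python3 -m inch '[9.3,-5.8,-29.4,0,0,0,1, 9.3,-5.8,-29.4,0,0,0,1, 9.3,-5.8,-29.4,0,0,0,1, 9.3,-5.8,-29.4,0,0,0,1, 9.3,-5.8,-29.4,0,0,0,1, 9.3,-5.8,-29.4,0,0,0,1, 9.3,-5.8,-29.4,0,0,0,1, 9.3,-5.8,-29.4,0,0,0,1]' 40
python3 - <<'E'
from h import *
p,M=target(.17);rows(np.array([.5,-.15,.5]),M)
E
```

```text
clock: 0.82
eef_pos: [0.332, -0.499, 0.5054]
tcp_rot: [0.003, 0.977, 0.213, 0.002]
wrist_force: [0.3, -0.3, 0.3]
grip_width: 1.003
finger_force: 0.0
[ 0.5  -0.15  0.5 ] shift cm [ 29.82 -24.73   0.46] rv [ 0.438 -0.369 -1.387] j [ 0.91  0.4   0.04  1.1  -0.02  1.64 -0.19] t 0.8167
```

```bash
python3 -m inch '[30,-25,0.5,0.438,-0.369,-1.387,1, 30,-25,0.5,0.438,-0.369,-1.387,1, 30,-25,0.5,0.438,-0.369,-1.387,1, 30,-25,0.5,0.438,-0.369,-1.387,1, 30,-25,0.5,0.438,-0.369,-1.387,1, 30,-25,0.5,0.438,-0.369,-1.387,1, 30,-25,0.5,0.438,-0.369,-1.387,1, 30,-25,0.5,0.438,-0.369,-1.387,1]'
python3 - <<'E'
from h import *
p,M=target(.20);rows(p,M)
E
```

```text
clock: 1.48
eef_pos: [0.475, -0.1983, 0.496]
tcp_rot: [-0.112, 0.762, 0.621, -0.146]
wrist_force: [1.9, -0.4, 0.8]
grip_width: 0.997
finger_force: 0.0
[0.6561 0.1614 0.3894] shift cm [39.46 12.98  3.03] rv [ 0.14  -0.127 -0.458] j [ 0.37  0.49 -0.2   1.05  0.18  1.97  0.01] t 1.4833
```

```bash
python3 -m inch '[39.5,13,3,0.14,-0.127,-0.458,1,39.5,13,3,0.14,-0.127,-0.458,1,39.5,13,3,0.14,-0.127,-0.458,1,39.5,13,3,0.14,-0.127,-0.458,1,39.5,13,3,0.14,-0.127,-0.458,1,39.5,13,3,0.14,-0.127,-0.458,1,39.5,13,3,0.14,-0.127,-0.458,1,39.5,13,3,0.14,-0.127,-0.458,1]'
python3 - <<'E'
from h import *
p,M=target(.20);rows(p,M);p,M=target(.14);rows(p,M)
E
```

```text
clock: 2.15
eef_pos: [0.5751, 0.0387, 0.3906]
tcp_rot: [-0.15, 0.583, 0.773, -0.202]
wrist_force: [0.3, -0.9, 0.0]
grip_width: 1.0
finger_force: 0.0
[0.6561 0.1614 0.3894] shift cm [ 9.56  9.8  -5.37] rv [ 0.015  0.003 -0.003] j [-0.27  0.75  0.28  0.93 -0.06  1.98  0.25] t 2.15
[0.6273 0.1531 0.3374] shift cm [9.58 9.71 0.63] rv [ 0.015  0.003 -0.003] j [-0.27  0.75  0.28  0.93 -0.06  1.98  0.25] t 2.15
```

```bash
python3 -m inch '[9.6,9.7,0.6,0.015,0.003,-0.003,1,9.6,9.7,0.6,0.015,0.003,-0.003,1,9.6,9.7,0.6,0.015,0.003,-0.003,1,9.6,9.7,0.6,0.015,0.003,-0.003,1,9.6,9.7,0.6,0.015,0.003,-0.003,1,9.6,9.7,0.6,0.015,0.003,-0.003,1,9.6,9.7,0.6,0.015,0.003,-0.003,1,9.6,9.7,0.6,0.015,0.003,-0.003,1]'
python3 - <<'E'
from h import *
p,M=target(.14);rows(p,M)
s=ctrl.sense();im=ctrl.get_image('wrist');cv2.imwrite('pics/w1.png',im);np.save('w1.npy',np.r_[s['eef_pos'],s['tcp_rot']])
c=cam('wrist',s);print(proj(c,disp([head(.07),head(.052),head(0,.056)])).round(1).tolist())
E
```

```text
clock: 2.82
eef_pos: [0.6153, 0.1448, 0.3296]
tcp_rot: [-0.148, 0.584, 0.773, -0.199]
wrist_force: [-0.4, 0.3, -0.8]
grip_width: 1.006
finger_force: 0.0
[0.6273 0.1531 0.3374] shift cm [ 0.47  0.84 -1.36] rv [ 0.022  0.001 -0.005] j [-0.32  0.88  0.12  0.78 -0.07  1.98  0.05] t 2.8167
[[286.7, 209.7], [285.5, 202.3], [282.6, 239.8]]
```

View pics/w1.png

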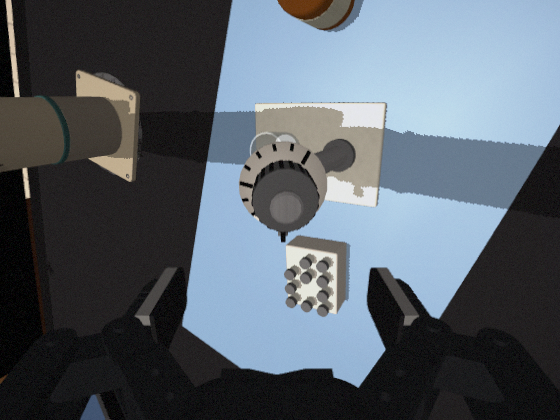

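The wrist view shows the button at (286,207), the pointer at (283,238) and the long 5 tick at (308,157). That matches the predictions within about 2 px, so the pose is good.

```bash
cat >> h.py <<'E'
C0=C0+np.array([-.0003,.001,0])
E
python3 - <<'E'
from h import *
p,M=target(.10,1.25);rows(p,M)
E
```

```text
[0.6078 0.1486 0.3028] shift cm [0.55 0.74 2.65] rv [ 0.02  -0.014  1.245] j [-0.32  0.88  0.12  0.78 -0.07  1.98  0.05] t 2.8667
```

```bash
python3 -m inch '[0.5,0.7,2.6,0.02,-0.014,1.245,1,0.5,0.7,2.6,0.02,-0.014,1.245,1,0.5,0.7,2.6,0.02,-0.014,1.245,1,0.5,0.7,2.6,0.02,-0.014,1.245,1,0.5,0.7,2.6,0.02,-0.014,1.245,1,0.5,0.7,2.6,0.02,-0.014,1.245,1,0.5,0.7,2.6,0.02,-0.014,1.245,1,0.5,0.7,2.6,0.02,-0.014,1.245,1]'
python3 - <<'E'
from h import *
p,M=target(.085,1.25);rows(p,M)
E
```

```text
clock: 3.53
eef_pos: [0.6076, 0.1488, 0.3031]
tcp_rot: [-0.035, 0.882, 0.395, -0.255]
wrist_force: [-0.1, -0.0, -0.1]
grip_width: 1.003
finger_force: 0.0
[0.6006 0.1465 0.2898] shift cm [0.   0.03 1.52] rv [ 0.003 -0.002  0.24 ] j [-0.42  0.91  0.38  0.85 -0.22  1.94 -0.85] t 3.5333
```

```bash
python3 -m inch '[0,0,1.5,0.003,-0.002,0.24,1,0,0,1.5,0.003,-0.002,0.24,1,0,0,1.5,0.003,-0.002,0.24,1,0,0,1.5,0.003,-0.002,0.24,1]'
python3 - <<'E'
from h import *
p,M=target(.019,1.25);rows(p,M)
E
```

```text
clock: 3.87
eef_pos: [0.6005, 0.1471, 0.2898]
tcp_rot: [-0.006, 0.921, 0.291, -0.259]
wrist_force: [-0.1, -0.2, 0.5]
grip_width: 1.002
finger_force: 0.0
[0.5689 0.1373 0.2327] shift cm [-0.03  0.05  6.6 ] rv [0.001 0.    0.01 ] j [-0.44  0.91  0.44  0.9  -0.25  1.9  -1.05] t 3.8667
```

```bash
python3 -m inch '[0,0,1.5,0,0,0,1,0,0,3,0,0,0,1,0,0,4,0,0,0,1,0,0,5,0,0,0,1,0,0,6,0,0,0,1,0,0,6.6,0,0,0,1,0,0,6.6,0,0,0,1,0,0,6.6,0,0,0,1]' 40
python3 -m inch '[0,0,0,0,0,0,0.5,0,0,0,0,0,0,0.4,0,0,0,0,0,0,0.3,0,0,0,0,0,0,0.3,0,0,0,0,0,0,0.3,0,0,0,0,0,0,0.3]' 40
python3 - <<'E'
from h import *
p,M=target(.019,1.25);rows(p,M)
E
```

```text
clock: 4.53
eef_pos: [0.5688, 0.1386, 0.2323]
tcp_rot: [-0.006, 0.921, 0.29, -0.259]
wrist_force: [0.7, 0.0, 0.3]
grip_width: 0.999
finger_force: 0.0
clock: 5.03
eef_pos: [0.5705, 0.1373, 0.2326]
tcp_rot: [-0.004, 0.922, 0.29, -0.257]
wrist_force: [5.1, -2.2, 3.8]
grip_width: 0.596
finger_force: 40.7
[0.5689 0.1373 0.2327] shift cm [-0.11 -0.09  0.07] rv [ 0.004 -0.002  0.007] j [-0.47  0.89  0.44  1.13 -0.24  1.71 -1.03] t 5.0333
```

```bash
python3 -m inch '[0,0,0,0,0,-0.1,0.3,0,0,0,0,0,-0.21,0.3,0,0,0,0,0,-0.32,0.3,0,0,0,0,0,-0.43,0.3,0,0,0,0,0,-0.54,0.3,0,0,0,0,0,-0.65,0.3,0,0,0,0,0,-0.76,0.3,0,0,0,0,0,-0.84,0.3]' 45
python3 - <<'E'
from h import *
p,M=target(.019,1.25-.838);rows(p,M);s=ctrl.sense();print(s['wrist_force'],s['torque'],s['grip_width'])
E
```

```text
clock: 5.7
eef_pos: [0.5701, 0.1377, 0.2328]
tcp_rot: [-0.11, 0.722, 0.642, -0.233]
wrist_force: [4.3, -1.8, 5.5]
grip_width: 0.596
finger_force: 45.7
[0.5689 0.1373 0.2327] shift cm [-0.04 -0.09  0.08] rv [0.003 0.001 0.014] j [-0.37  0.86  0.2   1.12 -0.11  1.7  -0.3 ] t 5.7
[ 4.34725114 -1.80482371  5.49570109] [-0.34204045 -0.75783224 -0.12198703] 0.596446418096118
```

```bash
python3 -m inch '[0,0,0,0,0,-0.1,0.3,0,0,0,0,0,-0.21,0.3,0,0,0,0,0,-0.32,0.3,0,0,0,0,0,-0.43,0.3,0,0,0,0,0,-0.54,0.3,0,0,0,0,0,-0.65,0.3,0,0,0,0,0,-0.76,0.3,0,0,0,0,0,-0.84,0.3]'
python3 -m inch '[0,0,0,0,0,-0.1,0.3,0,0,0,0,0,-0.21,0.3,0,0,0,0,0,-0.32,0.3,0,0,0,0,0,-0.43,0.3,0,0,0,0,0,-0.54,0.3,0,0,0,0,0,-0.65,0.3,0,0,0,0,0,-0.76,0.3,0,0,0,0,0,-0.83,0.3]'
python3 -m inch '[0,0,0,0,0,0,0.3,0,0,0,0,0,0,0.3]'
python3 - <<'E'
from h import *
p,M=target(.019,1.25-2.513);rows(p,M);s=ctrl.sense();print(s['wrist_force'],s['torque'],s['grip_width'])
# predicted side-view image position check picture
cv2.imwrite('pics/s1.png',ctrl.get_image('side'))
E
```

```text
clock: 6.37
eef_pos: [0.5696, 0.1376, 0.2331]
tcp_rot: [-0.196, 0.397, 0.881, -0.168]
wrist_force: [3.6, -0.3, 6.5]
grip_width: 0.594
finger_force: 45.8
clock: 7.03
eef_pos: [0.5694, 0.1372, 0.2333]
tcp_rot: [-0.248, 0.009, 0.966, -0.075]
wrist_force: [3.2, -2.1, 6.4]
grip_width: 0.588
finger_force: 45.9
clock: 7.2
eef_pos: [0.5694, 0.1371, 0.2333]
tcp_rot: [-0.247, 0.011, 0.966, -0.075]
wrist_force: [2.9, -3.5, 6.6]
grip_width: 0.595
finger_force: 45.9
[0.5689 0.1373 0.2327] shift cm [0.02 0.03 0.08] rv [-0.002  0.001  0.003] j [-0.16  0.86 -0.27  1.11  0.15  1.72  1.13] t 7.2
[ 2.90498174 -3.54083888  6.55053113] [-0.44099827 -0.29079141  0.36303735] 0.5950327285111341
```

Open, retreat up the axis and look again.

```bash
python3 -m inch '[0,0,0,0,0,0,0.8,0,0,0,0,0,0,1,0,0,0,0,0,0,1,0,0,0,0,0,0,1,0,0,0,0,0,0,1,0,0,0,0,0,0,1]'
python3 -m inch '[0,0,-1.5,0,0,0,1,0,0,-3,0,0,0,1,0,0,-5,0,0,0,1,0,0,-7,0,0,0,1,0,0,-9,0,0,0,1,0,0,-9,0,0,0,1,0,0,-9,0,0,0,1,0,0,-9,0,0,0,1]'
python3 - <<'E'
from h import *
s=ctrl.sense();im=ctrl.get_image('wrist');c=cam('wrist',s);t=ctrl.get_image('top')
print(s['eef_pos'],s['joints'].round(2))
f=3
q=proj(c,disp([head(.07),head(0,.056)]));x,y=np.clip((q.mean(0)).astype(int)-[65,75],0,400)
a=cv2.resize(im[y:y+150,x:x+130],None,fx=3,fy=3,interpolation=cv2.INTER_CUBIC);print(x,y)
for w in q: cv2.circle(a,tuple(int(v) for v in (w-[x,y])*3),2,(0,0,255),-1)
b=cv2.resize(t[160:250,190:280],None,fx=4.4,fy=5,interpolation=cv2.INTER_CUBIC)
cv2.imwrite('pics/w2.png',np.hstack([a,b]) if a.shape[0]==b.shape[0] else a)
E
```

```text
clock: 7.75
eef_pos: [0.5683, 0.1388, 0.2315]
tcp_rot: [-0.249, 0.01, 0.966, -0.075]
wrist_force: [-0.5, -0.1, 0.3]
grip_width: 1.002
finger_force: 0.0
clock: 8.42
eef_pos: [0.6109, 0.151, 0.3088]
tcp_rot: [-0.25, 0.01, 0.965, -0.075]
wrist_force: [-0.5, 0.1, -0.5]
grip_width: 0.999
finger_force: 0.0
[0.61089982 0.15101163 0.30882713] [-0.21  0.91 -0.22  0.8   0.13  1.98  1.17]
180 146
```

View pics/w2.png

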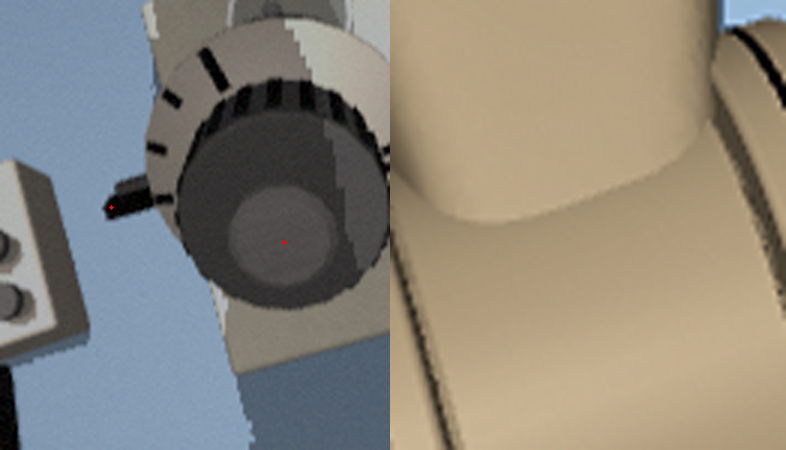

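The wrist view shows the pointer at (110,207) with a short tick at (163,198). Three ticks clockwise is a single long line at (215,68) with blank after it, so that is 10 and the sleeve reads 7. Next I'll close the gripper and work out the press.

```bash
python3 -m inch '[0,0,0,0,0,0,0.5,0,0,0,0,0,0,0,0,0,0,0,0,0,0,0,0,0,0,0,0,0,0,0,0,0,0,0,0,0,0,0,0,0,0,0,0,0,0,0,0,0,0]' 40
python3 - <<'E'
from h import *
p,M=target(.057,1.25-2.513);rows(p,M);p,M=target(.08,1.25-2.513);rows(p,M)
E
```

```text
clock: 9.1
eef_pos: [0.6118, 0.1512, 0.3096]
tcp_rot: [-0.248, 0.011, 0.966, -0.075]
wrist_force: [0.0, -0.0, 0.8]
grip_width: 0.006
finger_force: 0.0
[0.5871 0.1426 0.2656] shift cm [ 0.01 -0.15  5.12] rv [-0.001 -0.001  0.005] j [-0.21  0.91 -0.22  0.79  0.13  1.98  1.17] t 9.1
[0.5982 0.1458 0.2855] shift cm [ 0.01 -0.15  2.82] rv [-0.001 -0.001  0.005] j [-0.21  0.91 -0.22  0.79  0.13  1.98  1.17] t 9.1
```

```bash
python3 -m inch '[0,-0.1,1.5,0,0,0,0,0,-0.15,2.8,0,0,0,0,0,-0.15,3.3,0,0,0,0,0,-0.15,3.8,0,0,0,0,0,-0.15,4.3,0,0,0,0,0,-0.15,4.7,0,0,0,0,0,-0.15,5.0,0,0,0,0,0,-0.15,5.0,0,0,0,0]'
python3 - <<'E'
from h import *
p,M=target(.057,1.25-2.513);rows(p,M);print((ctrl.sense()['wrist_force']@disp(AX,0*C0)[0]))
E
```

```text
clock: 9.77
eef_pos: [0.5875, 0.1427, 0.2663]
tcp_rot: [-0.249, 0.011, 0.966, -0.075]
wrist_force: [0.4, 0.1, 0.7]
grip_width: 0.001
finger_force: 0.0
[0.5871 0.1426 0.2656] shift cm [-0.    0.01  0.08] rv [-0.001 -0.001  0.005] j [-0.19  0.87 -0.23  0.99  0.12  1.82  1.16] t 9.7667
0.7759471435067384
```

Run:
```python
from h import *
s=ctrl.sense();w=ctrl.get_image('wrist');d=ctrl.get_image('side')
a=cv2.resize(w[140:420,140:420],(400,400));x,y=200,140
b=cv2.resize(d[y:y+100,x:x+100],(400,400),interpolation=cv2.INTER_CUBIC)
q=proj(cam('side'),s['eef_pos'])[0];print(q)
cv2.circle(b,tuple(int(v) for v in (q-[x,y])*4),3,(0,0,255),-1)
cv2.imwrite('pics/p1.png',np.hstack([a,b]))
```

```text
[246.38849235 194.09242172]
```

View pics/p1.png

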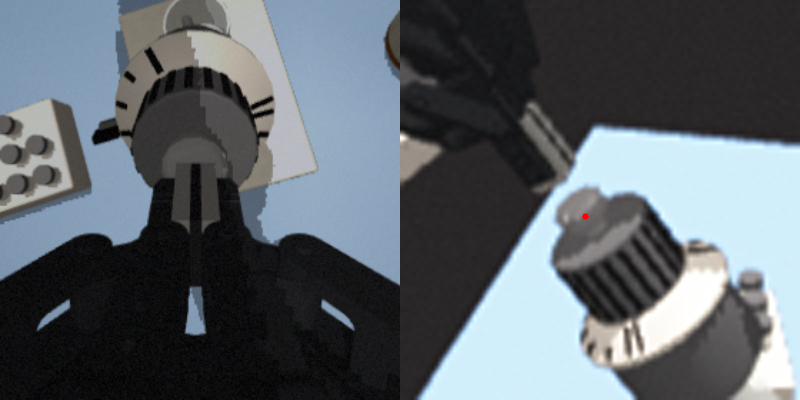

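The shut fingertips are centred on the button but still about 1.4 cm short of it: in the side crop the tips are at (560,180) and the button top at (580,200). I'll advance with force feedback.

```bash
for i in 1; do python3 -m inch '[0,0,0.3,0,0,0,0,0,0,0.6,0,0,0,0,0,0,0.8,0,0,0,0,0,0,0.8,0,0,0,0]'; done; python3 -m inch '[0,0,0.2,0,0,0,0,0,0,0.4,0,0,0,0,0,0,0.4,0,0,0,0,0,0,0.4,0,0,0,0]'
```

```text
clock: 10.2
eef_pos: [0.5835, 0.1415, 0.2592]
tcp_rot: [-0.249, 0.011, 0.966, -0.075]
wrist_force: [0.3, -0.4, 0.1]
grip_width: -0.003
finger_force: 0.0
clock: 10.53
eef_pos: [0.5819, 0.141, 0.2561]
tcp_rot: [-0.248, 0.011, 0.966, -0.075]
wrist_force: [-0.0, -0.7, 0.5]
grip_width: -0.0
finger_force: 0.0
```

```bash
python3 -m inch '[0,0,0.2,0,0,0,0,0,0,0.3,0,0,0,0,0,0,0.3,0,0,0,0]';python3 -m inch '[0,0,0.2,0,0,0,0,0,0,0.3,0,0,0,0,0,0,0.3,0,0,0,0]'
```

```text
clock: 10.78
eef_pos: [0.5809, 0.1408, 0.254]
tcp_rot: [-0.248, 0.011, 0.966, -0.075]
wrist_force: [2.1, 1.5, 3.9]
grip_width: 0.004
finger_force: 1.9
clock: 11.03
eef_pos: [0.5794, 0.1403, 0.2512]
tcp_rot: [-0.248, 0.011, 0.966, -0.075]
wrist_force: [3.5, 0.9, 3.3]
grip_width: 0.0
finger_force: 2.4
```

```bash
python3 -m inch '[0,0,0.2,0,0,0,0,0,0,0.4,0,0,0,0,0,0,0.6,0,0,0,0,0,0,0.6,0,0,0,0]';python3 -m inch '[0,0,0.2,0,0,0,0,0,0,0.3,0,0,0,0,0,0,0.3,0,0,0,0,0,0,0.3,0,0,0,0]'
```

```text
clock: 11.37
eef_pos: [0.5764, 0.1395, 0.2458]
tcp_rot: [-0.248, 0.011, 0.966, -0.075]
wrist_force: [3.2, 1.4, 5.6]
grip_width: 0.001
finger_force: 3.4
clock: 11.7
eef_pos: [0.5753, 0.1392, 0.2439]
tcp_rot: [-0.247, 0.011, 0.966, -0.075]
wrist_force: [4.3, 0.7, 7.0]
grip_width: 0.0
finger_force: 4.3
```

```bash
python3 -m inch '[0,0,0.1,0,0,0,0,0,0,0.2,0,0,0,0,0,0,0.2,0,0,0,0,0,0,0.2,0,0,0,0]'
```

```text
clock: 12.03
eef_pos: [0.5754, 0.1392, 0.2438]
tcp_rot: [-0.246, 0.011, 0.966, -0.074]
wrist_force: [6.9, 1.5, 14.2]
grip_width: 0.002
finger_force: 7.9
```

The plunger is at the bottom stop: the force jumped to 16 N with no further travel. Retreat along the axis.

```bash
python3 -m inch '[0,0,-0.4,0,0,0,0,0,0,-1,0,0,0,0,0,0,-2,0,0,0,0,0,0,-4,0,0,0,0,0,0,-6,0,0,0,0,0,0,-8,0,0,0,0,0,0,-8,0,0,0,0,0,0,-8,0,0,0,0]'
python3 - <<'E'
from h import *
s=ctrl.sense();w=ctrl.get_image('wrist');d=ctrl.get_image('side')
a=cv2.resize(w[60:340,140:420],(400,400));b=cv2.resize(d[140:400,190:450],(400,400))
cv2.imwrite('pics/f1.png',np.hstack([a,b]))
E
```

```text
clock: 12.7
eef_pos: [0.612, 0.1499, 0.3099]
tcp_rot: [-0.249, 0.011, 0.966, -0.075]
wrist_force: [-0.4, -0.5, -0.4]
grip_width: 0.002
finger_force: 0.0
```

View pics/f1.png

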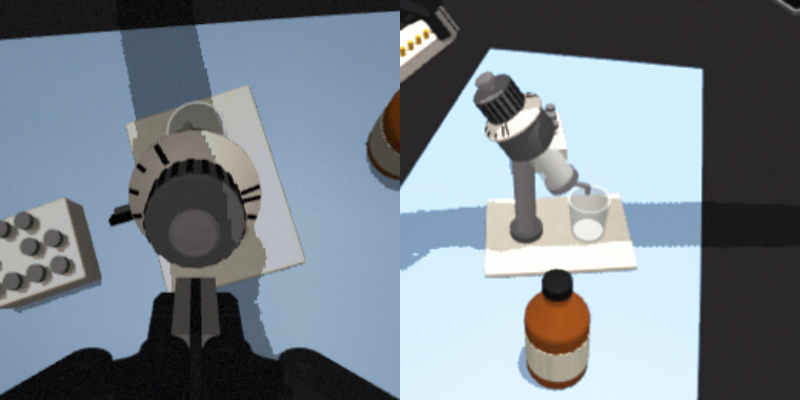

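The sleeve is still at 7: the long 10 line at (160,155) is three ticks from the pointer at (120,215). The button is up, the arm is clear, and the bystanders are standing.

```bash
python3 -c "
from plant import ctrl; print(ctrl.job_done())"
```

```text
the job is handed in; nothing more can be done
None
```

The sleeve was turned from 1 to 7 and released, the plunger was then pressed to its bottom stop and came back up, the bystanders look undisturbed in the last pictures, and the job was handed in at about 13 s (verdict not shown).

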